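# Load an oiled walnut sample into the rub tester

## Task

Get the rub tester ready for a run with the dark walnut sample: lay the walnut flat on the tester's lead-in track, slide it along under the raised loading arm until it drops flat into the pocket, then swing the arm down by its red knob so the rubber foot rests firmly on the wood. Feel for the drop and never force or slam the sample, and leave the other samples where they are.

Things in the scene. Friction and masses are not known exactly. Their poses are not given: they have to be found in the camera images.
- tester: Rub tester, fixed. Origin on the table under the middle line of its sample channel; y runs along the channel in the sliding-in direction, x across it towards the gearbox, z up. White base x -75 to 245, y -215 to 220, top z 40 mm; grey gearbox x 102 to 242, 96 mm high. On the base an aluminium bed, 84 mm wide, carries the channel: lead-in, pocket, end stop, in that order along +y.
- lead_in (a point): Point on the lead-in's surface, on the channel's middle line (tester 0, -95, 65 mm); a sample centred here lies on it wherever the bed stands. Lead-in: flat steel track 175 mm long, z 65 mm, then a sharp 6 mm step down to the pocket. Lips either side: inner faces 60 mm apart, bevelled outwards by 4 mm at the top, 12 mm wide, tops z 70.5 mm, all along the bed.
- bed_home (a point): Fixed point (tester 0, 28, 59 mm): the pocket floor's centre would be here with the bed fully home. The bed was left 10 to 60 mm further along +y; how far is NOT measured: feel or see it. Pocket: dark floor z 59 mm, 134 mm long (67 either way), 60 wide, 6 mm below the lead-in; then an end stop, top z 70 mm. Lead-in and lips move with the bed; its drive holds it to about 60 N.
- walnut: Dark brown walnut sample to load: block 56 (x) by 130 (y) by 18 mm (z), 0.07 to 0.14 kg. Origin: centre of underside; either way round will do. On the lead-in its top is at z 83, in the pocket 77 mm. Pushed by the tail, it tips its nose into the pocket once its middle is past the step; the tail falls when the nose is near the end stop, but a finger pressed on the tail can hold it up.
- oak: Pale oak sample, same size, not to be used. Origin: centre of its underside.
- amber: Orange-amber sample, same size, not to be used. Origin: centre of its underside.
- load_arm (a joint): Loading arm angle, rad, growing as it is raised: 0 with its foot on a sample seated in the pocket (0.035 if the sample is still up at lead-in height); starts at 0.24 to 0.32. Stiff hinge: stays where left, 1 to 3 N at the knob moves it. Steel bar 16 mm wide, 10 high.
- hinge_point (a point): Hinge of the loading arm (tester 175, 80, 118 mm), axis along tester y; from here the bar reaches in -x across the pocket. Rubber foot, 18 mm across, 175 mm from the hinge and 41 mm below the bar's middle line; above it brass weights 32 mm across, top 35 mm above that line.
- red_knob (a point): Centre of the flat top of the red knob, 26 mm across, at the arm's free end: 230 mm from the hinge, 30 mm above the bar's middle line; with the arm at 0 it is at tester -55, 80, 148 mm. Push it down from above.
There are look-alikes about, which are no part of the job. Leave any blue look-alike of the walnut alone.

How it is judged (in metres and radians):
On the way, in this order (a step that is already met when the one before it is completed fails the run):
1. the walnut sample lies flat in the channel on the lead-in track, resting on it (x of walnut in the frame of tester between -0.005 and 0.005 m and angle between walnut's own z axis and vertical below 0.03 rad and z of walnut in the frame of tester between 0.0632 and 0.0672 m and y of walnut in the frame of tester below 0.025 m and contact force between walnut and tester above 0.2 N), for 0.2 s.
2. the walnut sample has dropped flat into the pocket (x of walnut in the frame of tester between -0.005 and 0.005 m and y of walnut in the frame of tester between 0.034 and 0.092 m and z of walnut in the frame of tester between 0.0565 and 0.0612 m and angle between walnut's own z axis and vertical below 0.03 rad), for 0.2 s.
At the end, for the whole second after the job is handed in: The walnut lies flat (0.03 rad) and still in the pocket: underside 56.5 to 61.2 mm above the table, within 5 mm of the channel's middle line, centre at tester y 34 to 92 mm; the loading arm is down (below 0.02 rad) and still, its foot resting on the walnut (over 2 N between walnut and tester) (all of step 2 and value of joint load_arm below 0.02 rad and linear speed of walnut below 0.01 m/s and velocity of joint load_arm between -0.02 and 0.02 rad/s and contact force between walnut and tester above 2 N); the robot touches nothing.
It fails at once if the walnut sample is forced: more than 30 N between it and the tester while the arm is up (contact force between walnut and tester above 30 N and value of joint load_arm above 0.06 rad).
It fails at once if the arm is slammed or pressed down on the sample: more than 70 N on it, the foot above and the bed below added up (contact force between walnut and tester above 70 N).
It fails at once if another sample is pushed more than 30 mm from its place (distance of any of oak, amber from where it was at the start of the episode above 0.03 m).
It also fails if it takes over 72 s, if anything falls off the work surface, if the arm or the gripper's body presses on something with over 40 N, if the wrist force passes 120 N, or if a joint passes its speed limit or range.

## Robot

A 6-joint arm with a two-finger parallel gripper is mounted at the origin on the work surface. World frame = base frame: x ahead of the robot, y to its left, z up, the work surface at z = 0. Lengths are in mm, angles in rad, forces in N, time in s.
With the tool pointing down it reaches from about 350 to 875 mm from the base axis. Payload 4.2 kg.
Tool frame: the origin (TCP) lies on the mounting face of the last link; the fingertips stand 173 mm ahead of it and the grasp point (between the pads) lies 155 mm ahead of it; z points along the fingers, y is the direction in which the jaws open and shut (so a half turn about z gives the same grasp; the last joint's range is limited). The gripper opens to 85 mm and grips with 20 to 120 N. Pads are 22 mm wide; open, the fingers measure 114 mm over their backs; the gripper's body (76 mm by 85 mm) begins 54 mm behind the grasp point. The pads swing forward as they close: fully open they stand 13 mm farther back than shut.
Start: joints at [-0.856, 0.385, 0.008, 0, -1.194, -0.259], TCP at [275.125, -561.165, 404.712] pointing down, gripper open.
Joint ranges: [-3.14, 3.14], [-1.21, 2.06], [-1.07, 1.41], [-3.16, 2.05], [-2.99, -0.16], [-3.1, 3.1]. Speed limits (rad/s): [2.79, 2.79, 3.14, 3.14, 3.14, 3.14].

## Interface

Orientations are given as a unit quaternion [x, y, z, w].
In Python, from bench import arm gives the robot as it stands. The module is installed in compiled form; this text tells all that it offers.
- The arm moves only by the tool play_rows, never from a script. Its argument "moves" is a list of rows, each a list of 3 entries, a list of its own where there are three numbers: the shift along the world's x, y, z in units of 30 cm (1.0 is 30 cm), then the turn about the world's z in units of 30 degrees (1.0 is 30 degrees), then the gripper's target within -1 to 1 (shut at 1, half-way at 0, fully open at -1). In form: [[[x, y, z], turn, jaw], ...]. A call has 1 to 12 rows; each row is the pose to reach, as a shift and turn from the pose measured when the call began; what a row does not reach only later rows make up. A row lasts 1/8 s, in which the tool goes at most 62.5 mm and 10.7 degrees, less where a joint would pass 70% of its speed; a pose out of reach is approached as far as the arm can. A call with a number of a shift or a turn outside -1 to 1 is refused whole. A call with a gripper value outside its range is refused whole. The fingers move at their own pace and stop on an object; the grip force is fixed at half the most. Time passes only in rows, so rows that repeat a pose let the fingers close. It gives the time, the measured TCP pose, the force and the opening at its end, in the units of the state.
- arm.read_state(): the state, without advancing time (a new reading comes with each control period).
- arm.get_image(name): name is "scene" or "top" or "wrist"; returns a dict with "pixels" (420x560x3 uint8, red, green, blue), "vfov" (degrees; the focal length in pixels is half the picture's height over the tangent of half this angle, whatever the lens; pixels are square), "cx", "cy" (the principal point, pixels), "xyz" and "rotation" of the camera in the world. Camera axes: x right, y up, looking along -z (the intrinsics and any distortion apply to the point x, -y, -z); pixel columns grow to the right and rows downward; lengths in mm; the calibration is good to about 2 mm. A picture is of the moment at which its call begins. There is no depth.
- arm.job_done(): hands the job in, once; it reports no verdict.
Trained networks look in a picture, given as the dict that the camera call returned (one of the last four; its "shot" number tells which), for a name from the list of things; names that differ only in an ending like _2 or _b are one class to them, and where a whole thing is asked for, a point or a joint stands for the part that bears it (a point fixed in the world has none). Each returns a list of dicts, best first, with "conf" (0 to 1); they miss things now and then, are a little off and sometimes report something else, mostly with a low value. They report only what shows in the picture. A call takes as long as a camera call. They do not tell look-alikes from the thing itself.
- arm.look_for(name, picture): "centre" ([x, y, z] in mm, in world coordinates, good to about 4 mm: the middle of the surface that is visible of it).
The state is a dict: "clock": time; "joints": joint angles; "joint_vel": joint speeds; "joint_efforts": joint torques, N m; "position": TCP position; "ee_rot": TCP orientation; "contact_force": force on the tool from outside, world axes, zero at the start; "wrist_torque": the same for the moment, N m; "gripper_width": finger opening in mm.
Only numpy, scipy, OpenCV 4.12 (cv2) and the standard library are available. Lean on these libraries where they do the work, as an engineer would, in place of code of your own. Each camera call takes 0.05 s, during which the arm holds its last target.

## Working session

There is one attempt and no reset: what is moved stays moved. The work goes in short steps, Python scripts to look and compute and a tool call to move; the robot and the scene stay as the last step left them, time stands still between calls to the robot, and variables do not carry over. Pictures are saved under pics/ and viewed, and the job is handed in when it is done.

Besides the shell and the picture viewer there is one more tool, called after "Emit:" by a JSON object that holds its "method" and its "body". play_rows: Moves the arm, as the interface text tells. Shifts and turns lie within -1 to 1; 1 stands for 30 cm of shift or 30 degrees of turn. Its arguments: {"type":"object","properties":{"moves":{"type":"array"}},"required":["moves"]}

```bash
mkdir -p pics
cat > h.py <<'E'
import numpy as np,cv2
from bench import arm
from scipy.spatial.transform import Rotation as R
def save(im,n): cv2.imwrite('pics/'+n,cv2.cvtColor(im['pixels'],cv2.COLOR_RGB2BGR))
E
python3 - <<'E'
from h import *
print(arm.read_state())
for n in ['scene','top','wrist']:
    im=arm.get_image(n); save(im,n+'0.png'); print(n,{k:v for k,v in im.items() if k!='pixels'})
    for o in ['walnut','oak','amber','tester','load_arm','red_knob','lead_in']:
        try: print(o,[(np.round(d['centre']),round(d['conf'],2)) for d in arm.look_for(o,im)])
        except Exception as e: print(o,e)
E
```

```text
{'clock': 0.0, 'joints': array([-8.56406240e-01,  3.85573825e-01,  6.57703565e-03, -5.05796700e-04,
       -1.19396812e+00, -2.58577511e-01]), 'joint_vel': array([ 1.34021480e-03,  3.00002763e-04,  9.35241071e-04, -1.99976211e-04,
        7.39506817e-05,  2.10629472e-04]), 'joint_efforts': array([ 6.79536879e-05, -3.92289448e+01,  1.88398075e+01,  4.18609858e+00,
       -4.74452216e-03, -1.06429511e-05]), 'position': array([ 275.04536301, -560.98995646,  403.59061817]), 'ee_rot': array([-2.25847406e-01,  9.74162059e-01,  1.06838461e-03, -2.99144794e-04]), 'contact_force': array([ 0.62002436, -0.04558819,  0.02746485]), 'wrist_torque': array([-0.07775097, -0.00493728,  0.01006741]), 'gripper_width': 85.48007096988889}
scene {'vfov': 51.656998033616254, 'cx': 274.7723257764092, 'cy': 205.94724088228165, 'xyz': array([1126.98217308,  308.41600907,  813.98377115]), 'rotation': array([0.1972064 , 0.33823835, 0.8001479 , 0.45438727]), 'shot': 1}
walnut [(array([ 278., -376.,   22.]), 0.86), (array([ 436., -302.,   22.]), 0.71), (array([ 308., -190.,   17.]), 0.63)]
oak [(array([ 674., -278
[... 607 characters left out ...]
03.,   19.]), 0.72)]
oak [(array([ 667., -280.,   15.]), 0.79)]
amber []
tester [(array([648., 153.,  67.]), 0.96)]
load_arm [(array([596., 229., 163.]), 0.61)]
red_knob [(array([596., 230., 158.]), 0.63)]
lead_in [(array([648., 150.,  65.]), 0.87), (array([ 426., -304.,   20.]), 0.71)]
wrist {'vfov': 70.08051158285583, 'cx': 277.81628459696134, 'cy': 214.29017830762592, 'xyz': array([ 209.60160856, -592.19350874,  372.79069152]), 'rotation': array([-0.07641358, -0.12204303,  0.83944612,  0.52401972]), 'shot': 3}
walnut [(array([ 271., -214.,   16.]), 0.8), (array([ 419., -362.,   16.]), 0.61), (array([ 256., -386.,   16.]), 0.57)]
oak []
amber []
tester []
load_arm []
red_knob []
lead_in []
```

View pics/scene0.png

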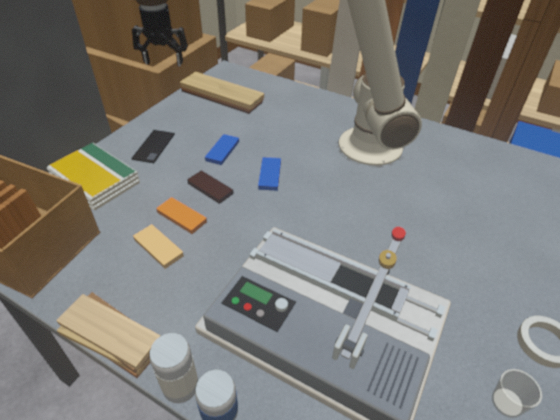

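View pics/top0.png

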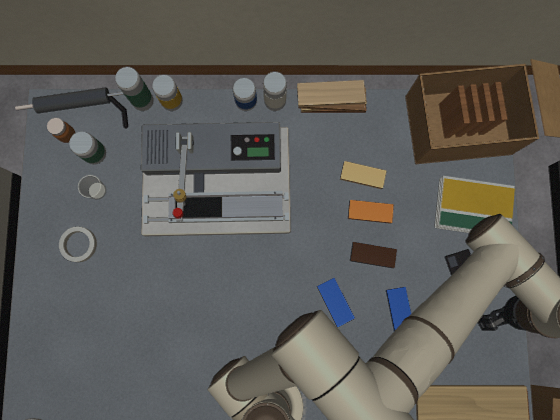

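View pics/wrist0.png

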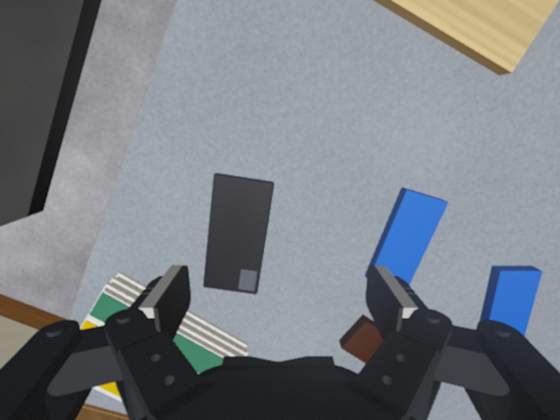

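```bash
cat >> h.py <<'E'
def bp(im,uv,z):
    f=im['pixels'].shape[0]/2/np.tan(np.radians(im['vfov'])/2)
    uv=np.atleast_2d(uv).astype(float)
    d=np.c_[(uv[:,0]-im['cx'])/f,-(uv[:,1]-im['cy'])/f,-np.ones(len(uv))]
    d=R.from_quat(im['rotation']).apply(d); o=im['xyz']
    return o+d*((z-o[2])/d[:,2])[:,None]
def pj(im,p):
    f=im['pixels'].shape[0]/2/np.tan(np.radians(im['vfov'])/2)
    c=R.from_quat(im['rotation']).inv().apply(np.atleast_2d(p)-im['xyz'])
    return np.c_[im['cx']+f*c[:,0]/-c[:,2],im['cy']-f*c[:,1]/-c[:,2]]
E
python3 - <<'E'
from h import *
im=arm.get_image('top'); p=im['pixels']
big=cv2.resize(p[110:280,130:420],None,fx=2.7,fy=2.7,interpolation=cv2.INTER_CUBIC)
cv2.imwrite('pics/topz.png',big[:,:,::-1])
im2=arm.get_image('scene')
big=cv2.resize(im2['pixels'][215:420,180:460],None,fx=2.8,fy=2.8,interpolation=cv2.INTER_CUBIC)
cv2.imwrite('pics/scz.png',big[:,:,::-1])
# walnut
for I,box in((im,(235,275,340,405)),(im2,(165,205,180,240))):
    q=I['pixels'].astype(int); r0,r1,c0,c1=box
    s=q[r0:r1,c0:c1]; m=((s.sum(2)<170)).astype(np.uint8)
    m=cv2.morphologyEx(m,cv2.MORPH_OPEN,np.ones((3,3)))
    cs,_=cv2.findContours(m,cv2.RETR_EXTERNAL,cv2.CHAIN_APPROX_NONE); c=max(cs,key=cv2.contourArea)
    pts=c[:,0,:]+[c0,r0]
    w=bp(I,pts,18)[:,:2].astype(np.float32); print(cv2.minAreaRect(w),len(pts))
E
```

```text
((428.52410888671875, -308.1617736816406), (131.36293029785156, 57.09435272216797), 80.52167510986328) 122Traceback (most recent call last):
  File "<stdin>", line 13, in <module>
ValueError: max() iterable argument is empty
```

View pics/topz.png

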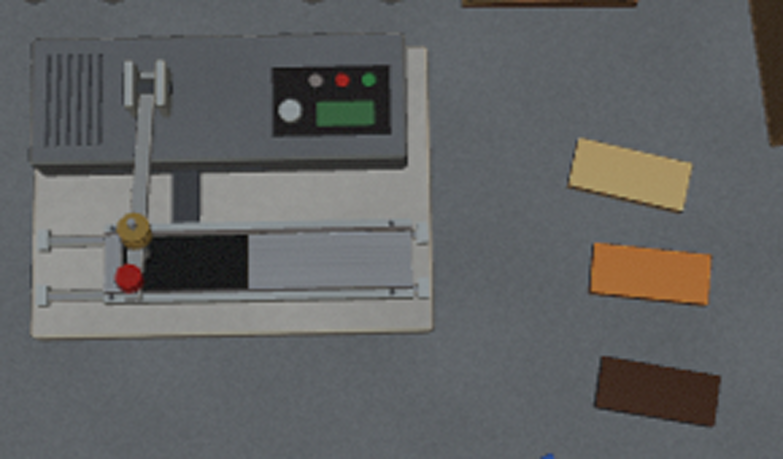

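View pics/scz.png

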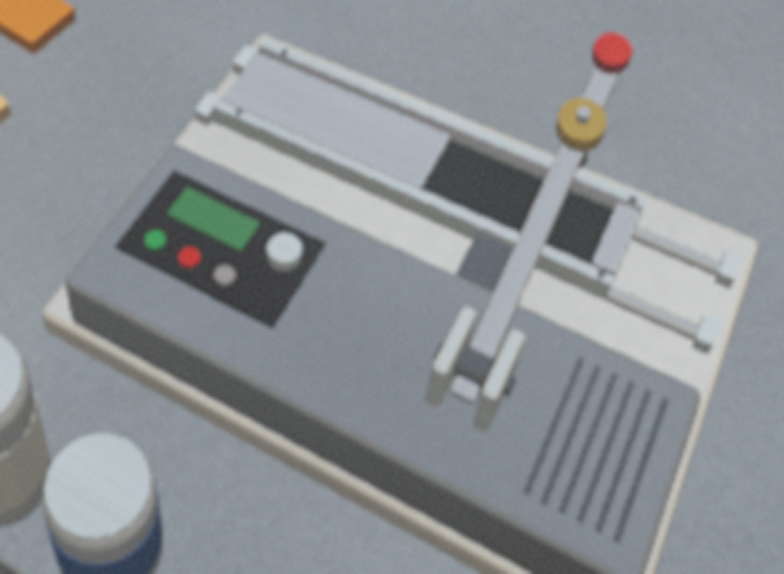

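Run:
```python
from h import *
from scipy.optimize import least_squares
it=arm.get_image('top'); isc=arm.get_image('scene')
zt=lambda U:(np.array(U)+.5)/2.7-.5+[130,110]
zs=lambda U:(np.array(U)+.5)/2.8-.5+[180,215]
T=zt([(434,330),(31,338),(428,47)]);S=zs([(265,35),(757,240),(45,318)])
obj=np.array([(-75,-215,40),(-75,220,40),(245,-215,40)],float)
def tw(q,o): return R.from_euler('z',q[2]).apply(o)+[q[0],q[1],0]
f=lambda q:np.r_[(pj(it,tw(q,obj))-T).ravel(),(pj(isc,tw(q,obj))-S).ravel()]
s=least_squares(f,[580,140,0]);q=s.x;print(q,s.fun.round(1))
for sub,n in((slice(0,6),'top'),(slice(6,12),'sc')):
    s2=least_squares(lambda q:f(q)[sub],q); print(n,s2.x,s2.fun.round(1))
inv=lambda p:R.from_euler('z',-q[2]).apply(p-[q[0],q[1],0])
# step edge & lips & knob
print('step top',inv(bp(it,zt([(248,236),(248,290)]),65)))
print('lead in edges top',inv(bp(it,zt([(330,238),(330,289),(412,234),(412,287)]),65)))
print('step scene',inv(bp(isc,zs([(449,135),(425,188)]),65)))
for a in np.arange(.2,.36,.02):
    c,si=np.cos(a),np.sin(a); k=np.array([[175-230*c-30*si*-1*0+30*si,80,118+230*si+30*c]])
    w=tw(q,k); print(round(a,2),w.round(0),pj(it,w).round(1),pj(isc,w).round(1))
print(zt((128,277)),zs((613,50)))
np.save('q.npy',q)
# network walnut corners scene
p=isc['pixels'][165:210,180:245];cv2.imwrite('pics/w.png',cv2.resize(p,None,fx=8,fy=8)[:,:,::-1])
```

```text
[5.63732262e+02 1.51877693e+02 2.37457242e-02] [-0.6 -0.4 -1.4  0.1 -1.2 -1.4 -1.6 -1.7  2.2 -0.7 -2.1 -1.5]
top [5.62487666e+02 1.48931339e+02 1.80925794e-02] [ 0.3  0.4 -0.5  0.2  0.2 -0.7]
sc [5.64682482e+02 1.53672058e+02 2.80942307e-02] [-1.5 -1.   2.9 -0.4 -1.5 -0.1]
step top [[ 26.31657014 -20.28238919  65.        ]
 [-31.99602678 -19.92635329  65.        ]]
lead in edges top [[  22.08405066 -107.69261362   65.        ]
 [ -32.97369396 -106.84057865   65.        ]
 [  24.36928638 -195.234742     65.        ]
 [ -32.87831142 -193.81212592   65.        ]]
step scene [[-29.0329025  -19.46188853  65.        ]
 [ 26.85171398 -15.22088618  65.        ]]
0.2 [[517. 231. 193.]] [[177.5 215.1]] [[398.2 235.8]]
0.22 [[519. 231. 197.]] [[177.2 214.2]] [[398.4 234.7]]
0.24 [[521. 231. 202.]] [[176.9 213.4]] [[398.6 233.8]]
0.26 [[522. 231. 206.]] [[176.5 212.4]] [[398.8 232.8]]
0.28 [[524. 231. 210.]] [[176.2 211.5]] [[399.  231.9]]
0.3 [[526. 231. 215.]] [[175.9 210.5]] [[399.2 231. ]]
0.32 [[528. 231. 219.]] [[175.5 209.4]] [[399.3 230.2]]
0.34 [[530. 231. 223.]] [[175.2 208.3]] [[399.4 229.3]]
[177.09259259 212.27777778] [398.60714286 232.53571429]
```

View pics/w.png

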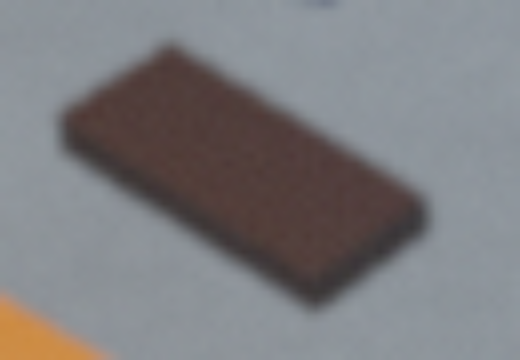

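Emit:
{"method": "play_rows", "body": {"moves": [[[0.51,0.85,-0.3],1.0,-1],[[0.51,0.85,-0.3],1.0,-1],[[0.51,0.85,-0.3],1.0,-1],[[0.51,0.85,-0.3],1.0,-1],[[0.51,0.85,-0.3],1.0,-1],[[0.51,0.85,-0.3],1.0,-1],[[0.51,0.85,-0.3],1.0,-1]]}}

```text
clock: 2.28
position: [428.4, -306.1, 315.0]
ee_rot: [-0.471, 0.882, -0.0, 0.0]
contact_force: [-0.6, 0.6, 0.5]
gripper_width: 85.3
```

Emit:
{"method": "play_rows", "body": {"moves": [[[0,0,0],0.82,-1],[[0,0,0],0.82,-1],[[0,0,0],0.82,-1],[[0,0,0],0.82,-1]]}}

```text
clock: 2.78
position: [427.8, -307.4, 315.5]
ee_rot: [-0.647, 0.763, -0.001, 0.0]
contact_force: [0.2, -0.3, -0.1]
gripper_width: 85.4
```

```bash
cat >> h.py <<'E'
def st():
    s=arm.read_state(); y=R.from_quat(s['ee_rot']).as_matrix()[:2,1]
    print('t',round(s['clock'],2),'pos',s['position'].round(1),'jawdeg',round(np.degrees(np.arctan2(y[1],y[0])),2),'F',s['contact_force'].round(1),'M',s['wrist_torque'].round(2),'w',round(s['gripper_width'],1),'j6',s['joints'][5].round(2)); return s
E
python3 - <<'E'
from h import *
st()
im=arm.get_image('wrist');save(im,'w1.png')
it=arm.get_image('top');save(it,'t1.png')
isc=arm.get_image('scene')
for i in(im,it,isc): print([(np.round(d['centre']),round(d['conf'],2)) for d in arm.look_for('walnut',i)])
c=np.array([(170,45),(65,118),(318,290),(425,205)])
print(bp(isc,(c+.5)/8-.5+[180,165],18).mean(0), bp(isc,(c+.5)/8-.5+[180,165],18))
E
```

```text
t 2.77 pos [ 427.8 -307.4  315.5] jawdeg 170.58 F [ 0.2 -0.3 -0.1] M [ 0.   -0.   -0.01] w 85.4 j6 0.15
[(array([ 271., -381.,   14.]), 0.76), (array([ 273., -215.,   15.]), 0.63), (array([ 664., -294.,   20.]), 0.61), (array([ 427., -315.,   21.]), 0.56)]
[(array([ 266., -380.,   20.]), 0.96), (array([ 430., -278.,   20.]), 0.91), (array([ 255., -228.,   20.]), 0.49)]
[(array([ 281., -378.,   20.]), 0.9), (array([ 435., -301.,   20.]), 0.84), (array([ 306., -188.,   15.]), 0.78)]
[ 432.21589775 -305.18624993   18.        ] [[ 394.0468763  -365.89741638   18.        ]
 [ 445.50856307 -372.5642156    18.        ]
 [ 471.45212015 -244.31579587   18.        ]
 [ 417.85603146 -237.96757188   18.        ]]
```

View pics/w1.png

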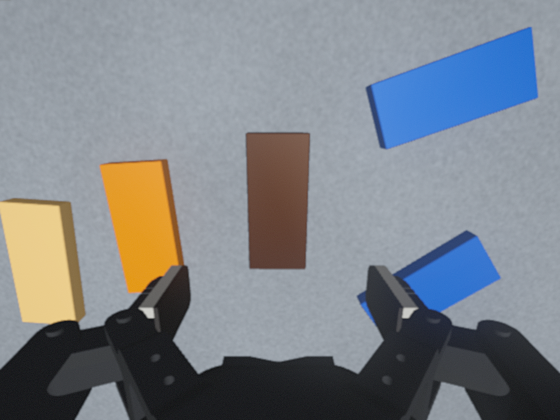

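Run:
```python
from h import *
im=arm.get_image('wrist')
a=bp(im,[(247,133),(309,133),(305,268),(250,268)],18);print(a,a.mean(0))
v=a[0]-a[3]+a[1]-a[2];print(np.degrees(np.arctan2(v[1],v[0])))
s=st();print(pj(im,[s['position']+[0,0,-z] for z in (155,173,300)]))
```

```text
[[ 443.41960994 -375.24799287   18.        ]
 [ 391.1298323  -366.64442109   18.        ]
 [ 411.90288832 -241.20562874   18.        ]
 [ 464.85286977 -249.91300533   18.        ]] [ 427.82630008 -308.25276201   18.        ]
-99.55359374397442
t 3.12 pos [ 428.3 -306.3  315. ] jawdeg 170.74 F [0.7 0.5 0.8] M [-0.02  0.02  0.01] w 85.6 j6 0.15
[[277.18421982 287.50846682]
 [277.26064504 269.53902286]
 [277.52976577 206.2621349 ]]
```

Emit:
{"method": "play_rows", "body": {"moves": [[[0,-0.006,-0.2],0,-1],[[0,-0.006,-0.4],0,-1],[[0,-0.006,-0.43],0,-1],[[0,-0.006,-0.43],0,-1]]}}

```text
clock: 3.62
position: [429.1, -308.3, 186.7]
ee_rot: [-0.648, 0.762, -0.001, 0.0]
contact_force: [-0.8, -0.1, 0.5]
gripper_width: 85.7
```

Emit:
{"method": "play_rows", "body": {"moves": [[[0,0,-0.01],0,-1],[[0,0,-0.02],0,-1],[[0,0,-0.03],0,-1],[[0,0,-0.03],0,-1]]}}

```text
clock: 4.12
position: [429.0, -308.3, 177.9]
ee_rot: [-0.648, 0.762, -0.001, 0.0]
contact_force: [-0.4, -0.6, 0.4]
gripper_width: 85.6
```

Run:
```python
from h import *
st()
im=arm.get_image('scene')
cv2.imwrite('pics/s2.png',cv2.resize(im['pixels'][130:230,150:290],None,fx=5,fy=5,interpolation=cv2.INTER_CUBIC)[:,:,::-1])
```

```text
t 4.12 pos [ 429.  -308.3  177.9] jawdeg 170.78 F [-0.4 -0.6  0.4] M [-0.02  0.01 -0.01] w 85.6 j6 0.15
```

View pics/s2.png

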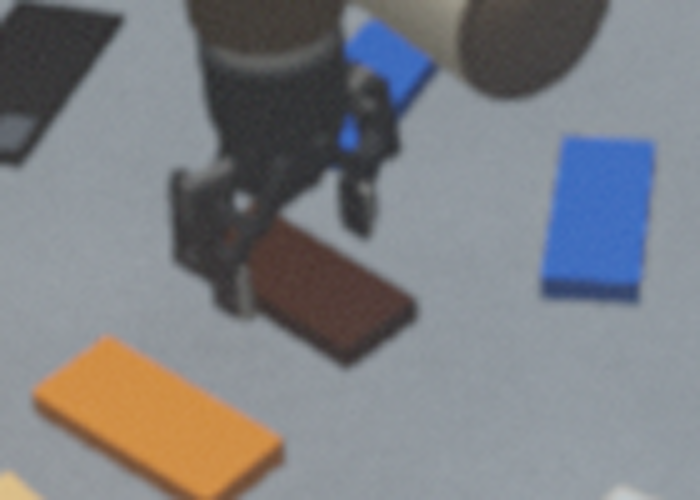

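Fingers straddle the walnut, tips at about (240,315) and (360,235), close to table height. I'll feel for the table to find the tip length.

Emit:
{"method": "play_rows", "body": {"moves": [[[0,0,-0.01],0,-1],[[0,0,-0.02],0,-1],[[0,0,-0.02],0,-1]]}}

```text
clock: 4.55
position: [429.0, -308.3, 171.5]
ee_rot: [-0.648, 0.762, -0.0, -0.0]
contact_force: [-0.4, 0.1, -0.1]
gripper_width: 85.5
```

Emit:
{"method": "play_rows", "body": {"moves": [[[0,0,-0.01],0,-1],[[0,0,-0.02],0,-1],[[0,0,-0.02],0,-1]]}}

```text
clock: 4.92
position: [428.8, -308.2, 165.1]
ee_rot: [-0.648, 0.762, -0.0, -0.0]
contact_force: [0.0, 0.4, -0.8]
gripper_width: 85.7
```

Emit:
{"method": "play_rows", "body": {"moves": [[[0,0,0.042],0,-1],[[0,0,0.042],0,-1],[[0,0,0.042],0,0.3],[[0,0,0.042],0,1],[[0,0,0.042],0,1],[[0,0,0.042],0,1],[[0,0,0.042],0,1],[[0,0,0.042],0,1],[[0,0,0.042],0,1]]}}

```text
clock: 6.05
position: [429.1, -308.3, 178.2]
ee_rot: [-0.648, 0.762, -0.0, -0.0]
contact_force: [-1.4, 1.7, 5.2]
gripper_width: 54.1
```

Run:
```python
from h import *
st()
im=arm.get_image('wrist');save(im,'w3.png')
```

```text
t 6.05 pos [ 429.1 -308.3  178.2] jawdeg 170.8 F [-1.4  1.7  5.2] M [ 0.25  0.19 -0.02] w 54.1 j6 0.15
```

View pics/w3.png

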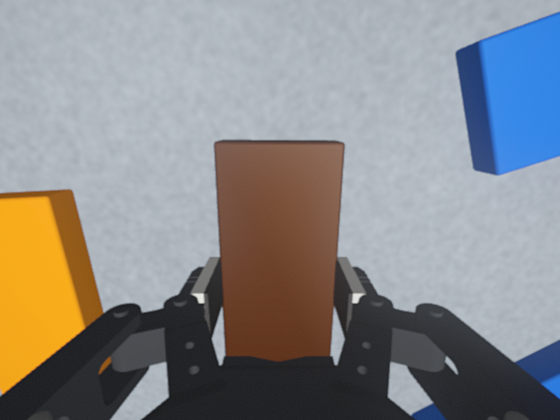

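Emit:
{"method": "play_rows", "body": {"moves": [[[0,0,0.05],0,1],[[0,0,0.2],0,1],[[0,0,0.4],0,1],[[0.1,0.2,0.5],0.1,1],[[0.2,0.4,0.5],0.2,1],[[0.25,0.55,0.5],0.3,1],[[0.3,0.7,0.5],0.345,1],[[0.35,0.85,0.5],0.345,1],[[0.35,0.9,0.5],0.345,1],[[0.35,0.9,0.5],0.345,1]]}}

```text
clock: 7.35
position: [533.6, -37.7, 328.2]
ee_rot: [0.715, -0.699, 0.0, 0.001]
contact_force: [1.0, -0.3, -1.0]
gripper_width: 54.1
```

Run:
```python
from h import *
st()
im=arm.get_image('wrist');save(im,'w4.png')
im=arm.get_image('scene');save(im,'s4.png')
im=arm.get_image('top');save(im,'t4.png')
```

```text
t 7.35 pos [533.6 -37.7 328.2] jawdeg -178.77 F [ 1.  -0.3 -1. ] M [-0.07  0.08  0.07] w 54.1 j6 -0.21
```

View pics/w4.png

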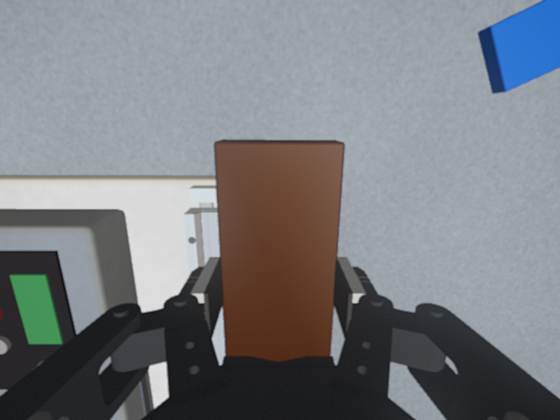

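View pics/s4.png

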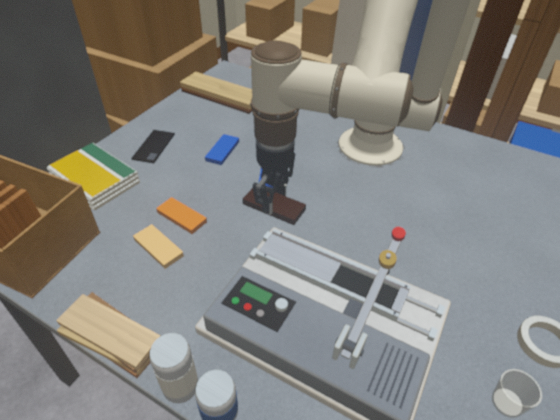

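Emit:
{"method": "play_rows", "body": {"moves": [[[0.05,0.15,-0.05],0,1],[[0.105,0.29,-0.15],0,1],[[0.105,0.29,-0.2],0,1],[[0.105,0.29,-0.2],0,1],[[0.105,0.29,-0.2],0,1]]}}

```text
clock: 8.12
position: [565.1, 46.5, 269.0]
ee_rot: [0.713, -0.701, 0.001, 0.0]
contact_force: [-0.0, 0.5, -0.9]
gripper_width: 54.7
```

Run:
```python
from h import *
st()
im=arm.get_image('wrist');save(im,'w5.png')
cv2.imwrite('pics/w5z.png',cv2.resize(im['pixels'][0:260,150:400],None,fx=3,fy=2.3,interpolation=cv2.INTER_CUBIC)[:,:,::-1])
cv2.imwrite('pics/w5z.png',cv2.resize(im['pixels'][20:220,170:400],None,fx=3,fy=3,interpolation=cv2.INTER_CUBIC)[:,:,::-1])
im=arm.get_image('scene');save(im,'s5.png')
```

```text
t 8.12 pos [565.1  46.5 269. ] jawdeg -179.01 F [-0.   0.5 -0.9] M [-0.06 -0.02 -0.02] w 54.7 j6 -0.35
```

View pics/w5z.png

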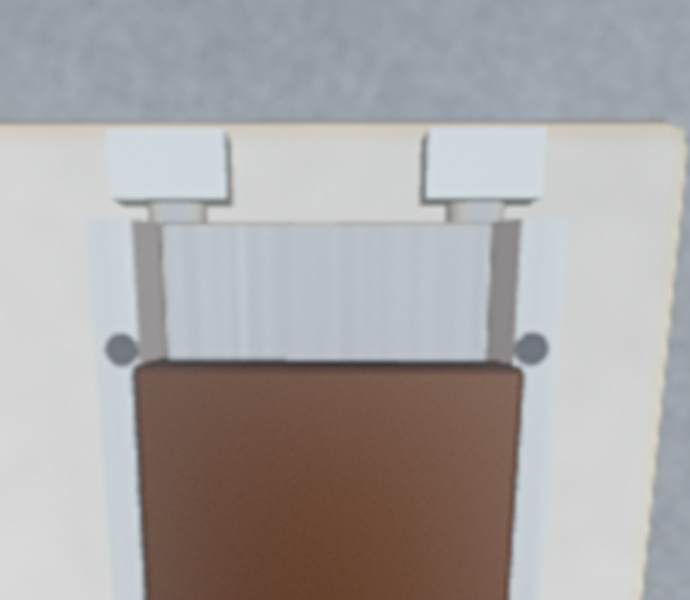

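View pics/s5.png

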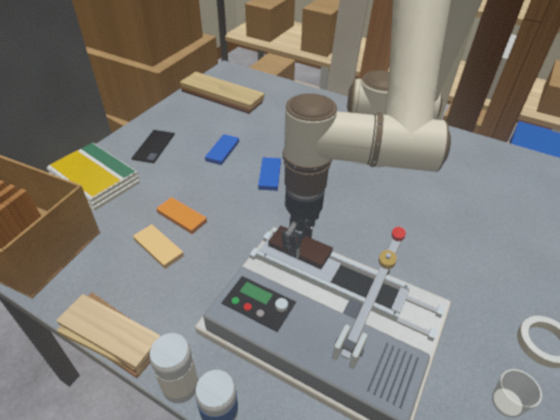

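Run:
```python
from h import *
s=st();im=arm.get_image('wrist')
z=lambda U:(np.array(U)+.5)/3-.5+[170,20]
a=bp(im,z([(164,223),(490,223),(164,358),(487,358)]),65);print('track',a, a[:2].mean(0),a[2:].mean(0))
b=bp(im,z([(133,220),(521,220),(137,365),(517,365),(88,220),(567,220)]),70.5);print('liptops',b)
c=bp(im,z([(135,372),(521,372)]),s['position'][2]-178+18);print('walnut tail top',c,c.mean(0))
d=bp(im,z([(0,124),(680,122)]),40);print('base rear edge',d)
e=bp(im,z([(134,600-2),(508,598)]),70.5)
```

```text
t 8.22 pos [565.2  46.8 269.4] jawdeg -179.0 F [ 0.2 -1.1 -2.1] M [ 0.   -0.04 -0.  ] w 54.1 j6 -0.35
track [[595.41083059 -40.63461262  65.        ]
 [537.08023249 -41.58187687  65.        ]
 [596.22049682 -17.16380377  65.        ]
 [536.02646067 -18.14945251  65.        ]] [566.24553154 -41.10824475  65.        ] [566.12347875 -17.65662814  65.        ]
liptops [[599.83190266 -40.53250698  70.5       ]
 [532.68075448 -41.62282005  70.5       ]
 [600.19136581 -16.10301027  70.5       ]
 [531.48502428 -17.22854577  70.5       ]
 [607.62352088 -40.40599681  70.5       ]
 [524.72308902 -41.75202628  70.5       ]]
walnut tail top [[592.6019954  -17.21858724 109.42500047]
 [538.96221092 -18.09769845 109.42500047]] [565.78210316 -17.65814284 109.42500047]
base rear edge [[631.65957061 -60.75984647  40.        ]
 [496.36245223 -63.30474917  40.        ]]
```

Emit:
{"method": "play_rows", "body": {"moves": [[[0.001,0,-0.03],0,1],[[0.001,0,-0.06],0,1],[[0.001,0,-0.075],0,1],[[0.001,0,-0.08],0,1],[[0.001,0,-0.08],0,1]]}}

```text
clock: 8.9
position: [565.5, 47.0, 245.2]
ee_rot: [0.713, -0.701, 0.001, -0.0]
contact_force: [-0.2, 0.7, -1.6]
gripper_width: 54.5
```

Emit:
{"method": "play_rows", "body": {"moves": [[[0,0,-0.004],0,1],[[0,0,-0.004],0,1]]}}

```text
clock: 9.15
position: [565.5, 47.1, 244.1]
ee_rot: [0.713, -0.701, 0.001, -0.0]
contact_force: [-0.3, -0.9, -0.7]
gripper_width: 54.6
```

Run:
```python
from h import *
s=st();im=arm.get_image('wrist')
cv2.imwrite('pics/w6z.png',cv2.resize(im['pixels'][20:280,150:410],None,fx=2.3,fy=2.3,interpolation=cv2.INTER_CUBIC)[:,:,::-1])
```

```text
t 9.15 pos [565.5  47.1 244.1] jawdeg -178.97 F [-0.3 -0.9 -0.7] M [ 0.04  0.03 -0.01] w 54.6 j6 -0.35
```

View pics/w6z.png

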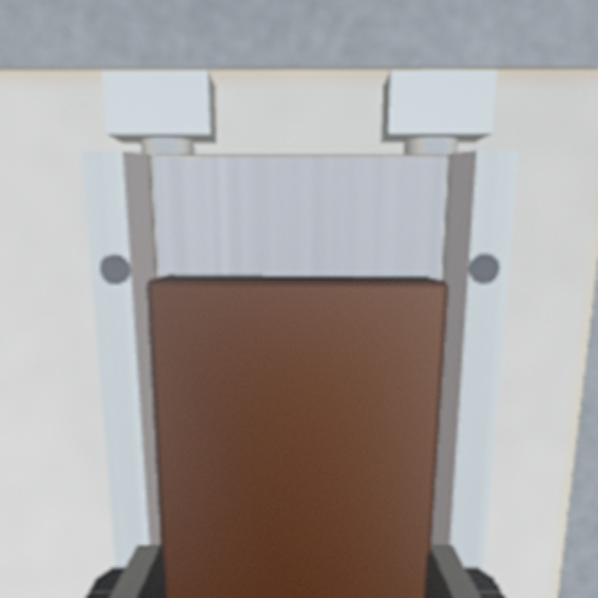

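Emit:
{"method": "play_rows", "body": {"moves": [[[0,0,-0.004],0,1],[[0,0,-0.004],0,1]]}}

```text
clock: 9.45
position: [565.6, 47.1, 243.3]
ee_rot: [0.713, -0.701, 0.001, -0.001]
contact_force: [-0.3, 0.8, 1.3]
gripper_width: 54.5
```

Emit:
{"method": "play_rows", "body": {"moves": [[[0,0,-0.003],0,1],[[0,0,-0.003],0,1]]}}

```text
clock: 9.7
position: [565.6, 47.1, 243.2]
ee_rot: [0.714, -0.701, 0.001, -0.001]
contact_force: [-2.4, -0.5, 5.3]
gripper_width: 54.3
```

Emit:
{"method": "play_rows", "body": {"moves": [[[0,0,0],0,0],[[0,0,0.0],0,-0.6],[[0,0,0.0],0,-0.6],[[0,0,0.03],0,-0.6],[[0,0,0.15],0,-0.6],[[0,0,0.25],0,0],[[0,0,0.25],0,1]]}}

```text
clock: 10.58
position: [566.4, 47.3, 321.7]
ee_rot: [0.714, -0.7, 0.003, -0.004]
contact_force: [0.2, 0.4, -0.8]
gripper_width: 32.6
```

Run:
```python
from h import *
s=st();im=arm.get_image('wrist');save(im,'w7.png')
im=arm.get_image('scene')
cv2.imwrite('pics/s7z.png',cv2.resize(im['pixels'][215:365,230:450],None,fx=3.5,fy=3.5,interpolation=cv2.INTER_CUBIC)[:,:,::-1])
```

```text
t 10.57 pos [566.4  47.3 321.7] jawdeg -178.93 F [ 0.2  0.4 -0.8] M [ 0.02  0.   -0.  ] w 32.6 j6 -0.35
```

View pics/w7.png

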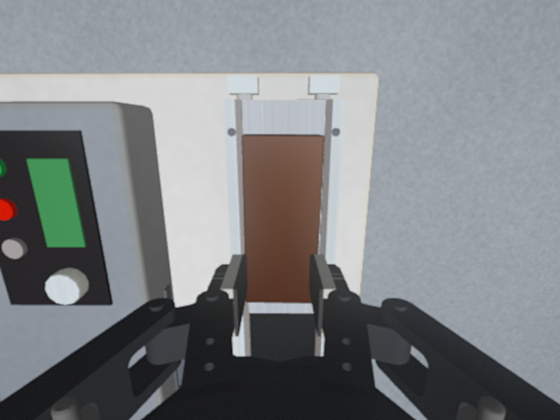

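View pics/s7z.png

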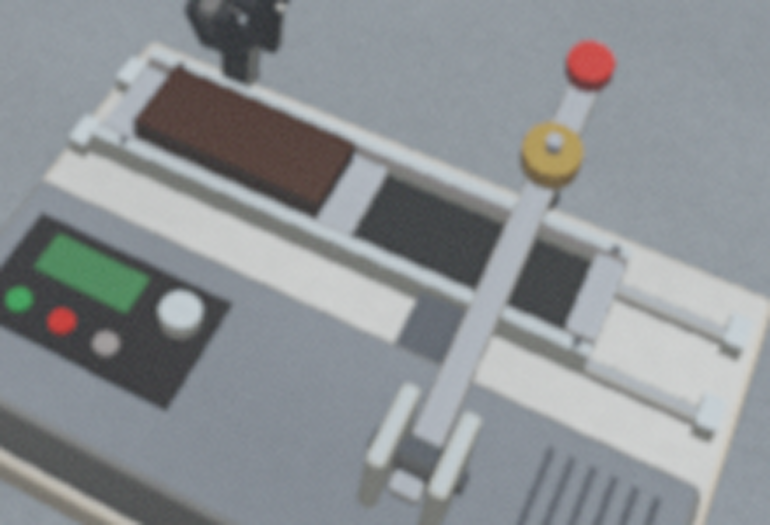

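Emit:
{"method": "play_rows", "body": {"moves": [[[0,-0.15,0],0,1],[[0,-0.285,0],0,1],[[0,-0.285,-0.05],0,1],[[0,-0.285,-0.18],0,1],[[0,-0.285,-0.235],0,1],[[0,-0.285,-0.255],0,1],[[0,-0.285,-0.255],0,1]]}}

```text
clock: 11.55
position: [565.7, -38.0, 242.1]
ee_rot: [0.714, -0.7, 0.001, -0.001]
contact_force: [0.5, -0.0, 0.5]
gripper_width: -0.1
```

Run:
```python
from h import *
s=st();im=arm.get_image('wrist');save(im,'w8.png')
im=arm.get_image('scene')
cv2.imwrite('pics/s8z.png',cv2.resize(im['pixels'][215:365,230:450],None,fx=3.5,fy=3.5,interpolation=cv2.INTER_CUBIC)[:,:,::-1])
```

```text
t 11.55 pos [565.7 -38.  242.1] jawdeg -178.92 F [ 0.5 -0.   0.5] M [ 0.01 -0.   -0.03] w -0.1 j6 -0.2
```

View pics/s8z.png

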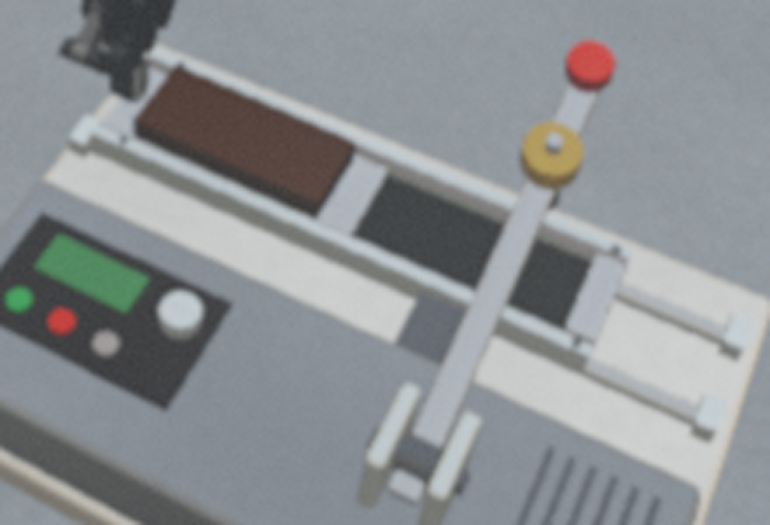

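Emit:
{"method": "play_rows", "body": {"moves": [[[0,0.02,0.006],0,1],[[0,0.05,0.006],0,1],[[-0.001,0.08,0.006],0,1],[[-0.002,0.11,0.006],0,1],[[-0.002,0.14,0.006],0,1],[[-0.003,0.17,0.006],0,1],[[-0.004,0.2,0.006],0,1],[[-0.004,0.23,0.006],0,1],[[-0.005,0.26,0.006],0,1],[[-0.005,0.29,0.006],0,1],[[-0.005,0.29,0.006],0,1]]}}

```text
clock: 13.02
position: [564.4, 49.6, 244.8]
ee_rot: [0.714, -0.7, 0.002, -0.002]
contact_force: [0.5, -0.1, -0.9]
gripper_width: -0.2
```

Run:
```python
from h import *
s=st();im=arm.get_image('wrist');save(im,'w9.png')
im=arm.get_image('scene')
cv2.imwrite('pics/s9z.png',cv2.resize(im['pixels'][215:365,230:450],None,fx=3.5,fy=3.5,interpolation=cv2.INTER_CUBIC)[:,:,::-1])
```

```text
t 13.03 pos [564.4  49.6 244.8] jawdeg -178.88 F [ 0.5 -0.1 -0.9] M [ 0.02  0.03 -0.04] w -0.2 j6 -0.36
```

View pics/s9z.png

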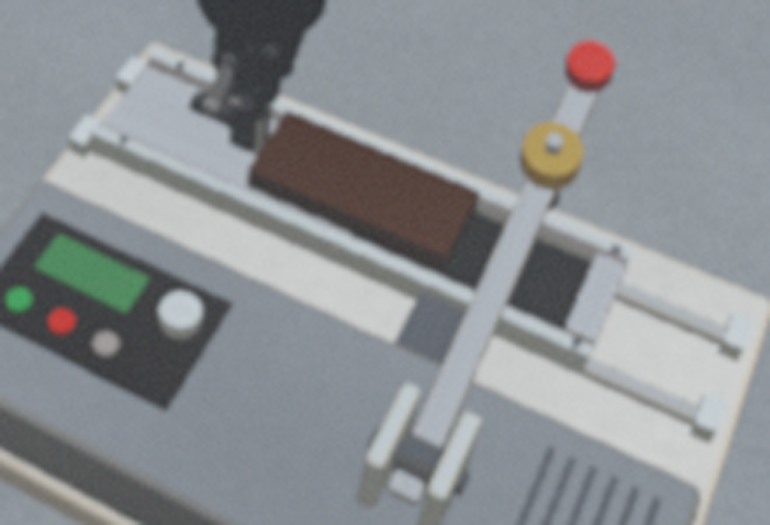

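Emit:
{"method": "play_rows", "body": {"moves": [[[0,0.02,0],0,1],[[-0.001,0.04,0],0,1],[[-0.001,0.06,0],0,1],[[-0.002,0.08,0],0,1],[[-0.002,0.1,0],0,1],[[-0.002,0.12,0],0,1],[[-0.003,0.14,0],0,1],[[-0.003,0.16,0],0,1],[[-0.003,0.18,0],0,1],[[-0.003,0.19,0],0,1],[[-0.003,0.19,0],0,1]]}}

```text
clock: 14.5
position: [563.4, 106.3, 244.8]
ee_rot: [0.714, -0.7, 0.002, -0.002]
contact_force: [0.2, -0.7, 0.6]
gripper_width: 0.4
```

Run:
```python
from h import *
s=st();im=arm.get_image('wrist');save(im,'w10.png')
im=arm.get_image('scene')
cv2.imwrite('pics/s10z.png',cv2.resize(im['pixels'][215:365,230:450],None,fx=3.5,fy=3.5,interpolation=cv2.INTER_CUBIC)[:,:,::-1])
```

```text
t 14.5 pos [563.4 106.3 244.8] jawdeg -178.91 F [ 0.2 -0.7  0.6] M [ 0.04  0.   -0.02] w 0.4 j6 -0.45
```

View pics/s10z.png

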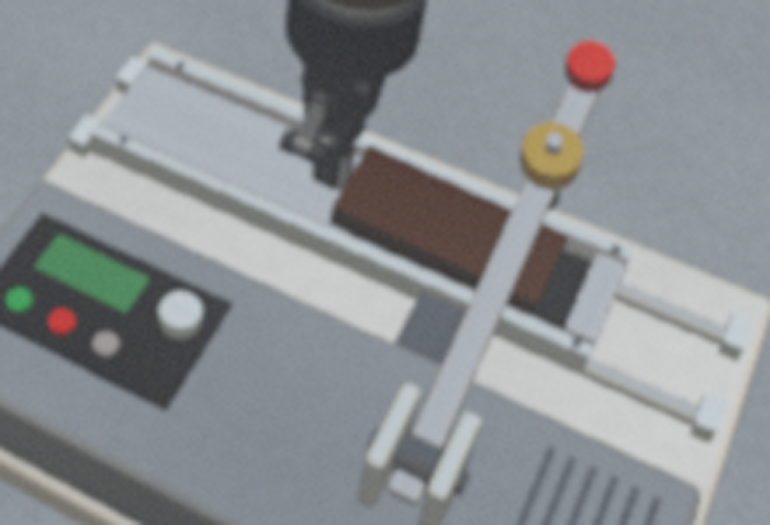

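View pics/w10.png

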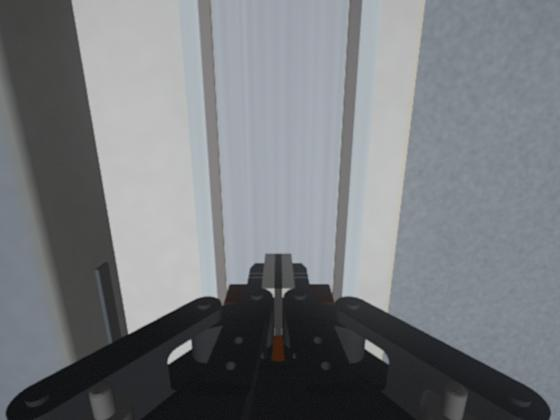

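Emit:
{"method": "play_rows", "body": {"moves": [[[0,0.01,0],0,1],[[0,0.02,0],0,1],[[0,0.03,0],0,1],[[-0.001,0.04,0],0,1],[[-0.001,0.04,0],0,1]]}}

```text
clock: 15.22
position: [563.2, 118.4, 244.9]
ee_rot: [0.714, -0.7, 0.002, -0.002]
contact_force: [-0.2, -0.3, -0.2]
gripper_width: -0.1
```

Emit:
{"method": "play_rows", "body": {"moves": [[[0,0.005,0],0,1],[[0,0.01,0],0,1],[[0,0.01,0],0,1]]}}

```text
clock: 15.6
position: [563.2, 121.5, 244.9]
ee_rot: [0.714, -0.7, 0.002, -0.002]
contact_force: [-0.5, -0.5, -0.3]
gripper_width: -0.0
```

Run:
```python
from h import *
s=st();im=arm.get_image('wrist');save(im,'w10.png')
im=arm.get_image('scene')
cv2.imwrite('pics/s11z.png',cv2.resize(im['pixels'][215:365,230:450],None,fx=3.5,fy=3.5,interpolation=cv2.INTER_CUBIC)[:,:,::-1])
```

```text
t 15.6 pos [563.2 121.5 244.9] jawdeg -178.9 F [-0.5 -0.5 -0.3] M [-0.    0.05  0.04] w -0.0 j6 -0.48
```

View pics/s11z.png

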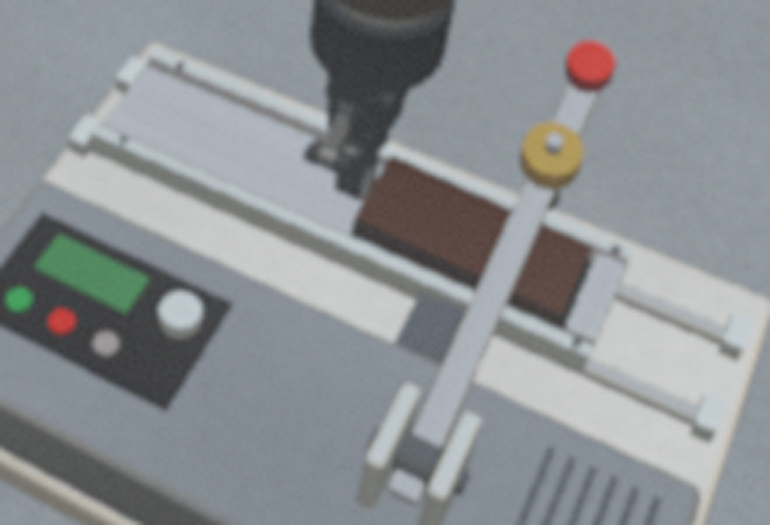

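Nose is almost at the end stop (590,250 in the crop); tail still on the step. Creeping on.

Emit:
{"method": "play_rows", "body": {"moves": [[[0,0.003,0],0,1],[[0,0.005,0],0,1],[[0,0.005,0],0,1]]}}

```text
clock: 16.08
position: [563.2, 123.0, 244.9]
ee_rot: [0.714, -0.7, 0.002, -0.002]
contact_force: [0.1, -0.6, 0.4]
gripper_width: -0.0
```

Emit:
{"method": "play_rows", "body": {"moves": [[[0,0.003,0],0,1],[[0,0.005,0],0,1],[[0,0.005,0],0,1]]}}

```text
clock: 16.45
position: [563.2, 124.5, 244.9]
ee_rot: [0.714, -0.7, 0.002, -0.002]
contact_force: [-1.0, 0.0, -0.7]
gripper_width: -0.2
```

Run:
```python
from h import *
s=st()
im=arm.get_image('scene')
cv2.imwrite('pics/s12z.png',cv2.resize(im['pixels'][215:365,230:450],None,fx=3.5,fy=3.5,interpolation=cv2.INTER_CUBIC)[:,:,::-1])
```

```text
t 16.45 pos [563.2 124.5 244.9] jawdeg -178.89 F [-1.   0.  -0.7] M [-0.03  0.04 -0.  ] w -0.2 j6 -0.48
```

View pics/s12z.png

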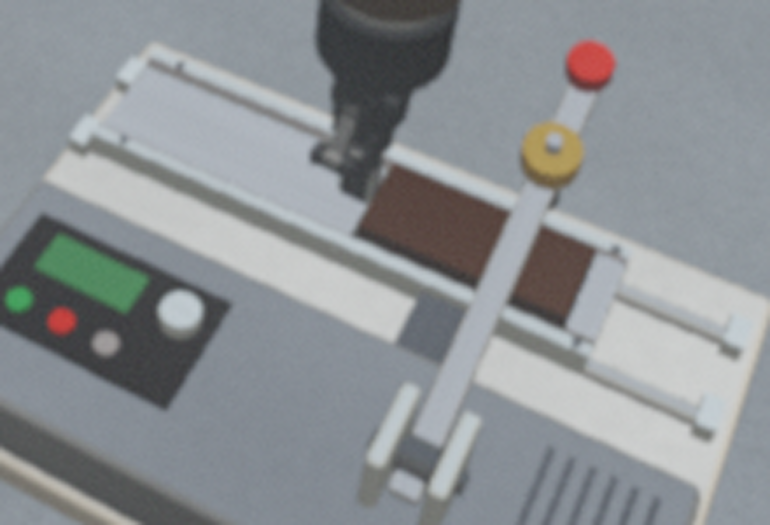

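Emit:
{"method": "play_rows", "body": {"moves": [[[0,-0.02,0],0,1],[[0,-0.06,0.01],0,1],[[0,-0.1,0.15],0,1],[[0,-0.1,0.3],0,1],[[0,0.1,0.35],0,1],[[0,0.2,0.35],0,1],[[0,0.2,0.35],0,1]]}}

```text
clock: 17.38
position: [563.1, 185.5, 350.3]
ee_rot: [0.715, -0.7, 0.002, -0.003]
contact_force: [0.2, -0.9, -0.1]
gripper_width: -0.0
```

Run:
```python
from h import *
s=st()
im=arm.get_image('wrist');save(im,'w13.png')
im=arm.get_image('scene')
cv2.imwrite('pics/s13z.png',cv2.resize(im['pixels'][215:365,230:450],None,fx=3.5,fy=3.5,interpolation=cv2.INTER_CUBIC)[:,:,::-1])
```

```text
t 17.38 pos [563.1 185.5 350.3] jawdeg -178.78 F [ 0.2 -0.9 -0.1] M [-0.05 -0.01 -0.03] w -0.0 j6 -0.57
```

View pics/s13z.png

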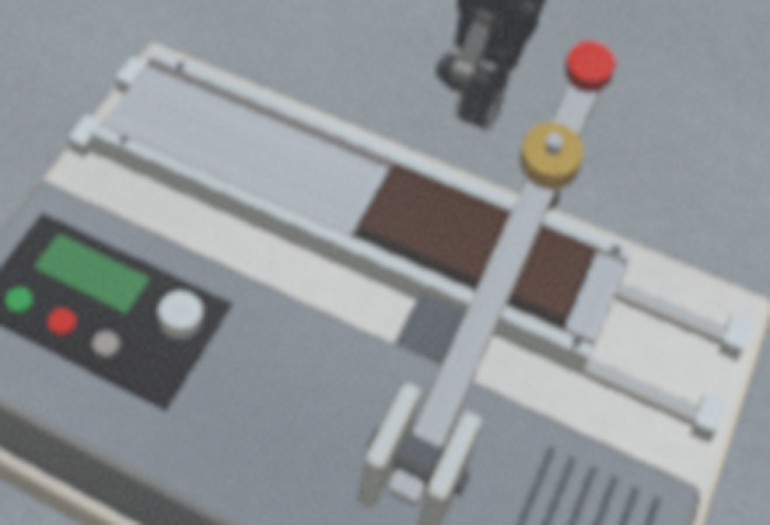

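View pics/w13.png

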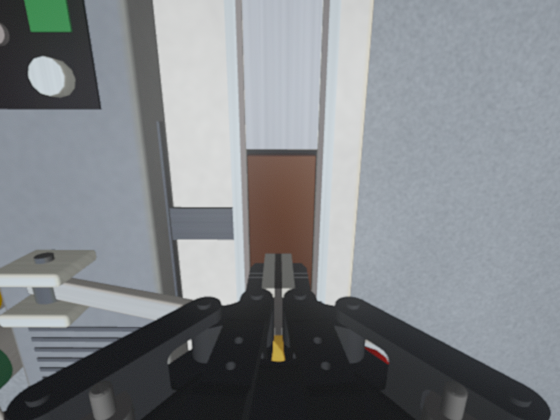

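Emit:
{"method": "play_rows", "body": {"moves": [[[0,0,0.15],0,1],[[-0.07,0.08,0.17],0,1],[[-0.135,0.155,0.17],0,1],[[-0.135,0.155,0.17],0,1],[[-0.135,0.155,0.17],0,1]]}}

```text
clock: 18.1
position: [522.8, 229.3, 400.6]
ee_rot: [0.713, -0.701, 0.002, -0.001]
contact_force: [1.1, 0.2, 0.2]
gripper_width: -0.1
```

Run:
```python
from h import *
s=st()
im=arm.get_image('wrist');save(im,'w14.png')
i2=arm.get_image('top');it=i2
cv2.imwrite('pics/t14z.png',cv2.resize(i2['pixels'][140:260,120:290],None,fx=4,fy=4,interpolation=cv2.INTER_CUBIC)[:,:,::-1])
i2=arm.get_image('scene')
cv2.imwrite('pics/s14z.png',cv2.resize(i2['pixels'][175:325,300:460],None,fx=3.8,fy=3.8,interpolation=cv2.INTER_CUBIC)[:,:,::-1])
tip=s['position']-[0,0,173]
print(pj(i2,tip)); print((pj(i2,tip)-[300,175])*3.8)
for a in (.24,.26,.28,.3,.32):
    k=np.array([175-230*np.cos(a)+30*np.sin(a),80,118+230*np.sin(a)+30*np.cos(a)])
    w=R.from_euler('z',.0188).apply(k)+[562.7,153,0]; print(a,w.round(1),((pj(i2,w)-[300,175])*3.8).round(0),pj(it,w).round(1))
```

```text
t 18.1 pos [522.8 229.3 400.6] jawdeg -178.96 F [1.1 0.2 0.2] M [ 0.01  0.05 -0.03] w -0.1 j6 -0.68
[[400.26484697 224.87551895]]
[[381.00641848 189.52697201]]
0.24 [519.9 232.2 201.8] [[378. 223.]] [[176.3 213.6]]
0.26 [521.6 232.2 206.1] [[379. 220.]] [[176.  212.7]]
0.28 [523.5 232.3 210.4] [[379. 216.]] [[175.7 211.7]]
0.3 [525.3 232.3 214.6] [[380. 213.]] [[175.3 210.7]]
0.32 [527.3 232.3 218.8] [[380. 210.]] [[175.  209.7]]
```

View pics/s14z.png

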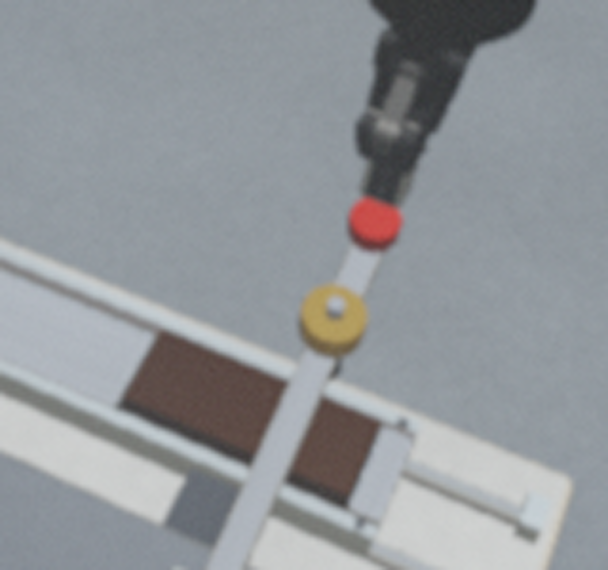

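View pics/w14.png

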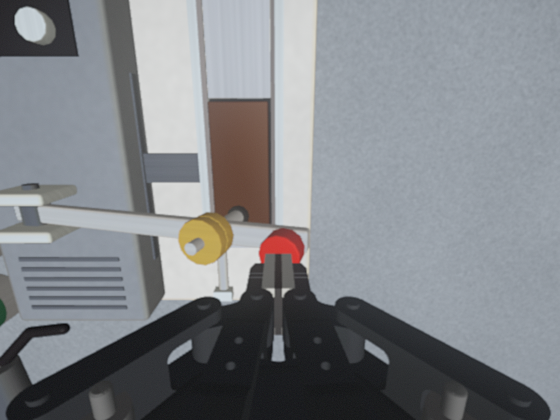

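View pics/t14z.png

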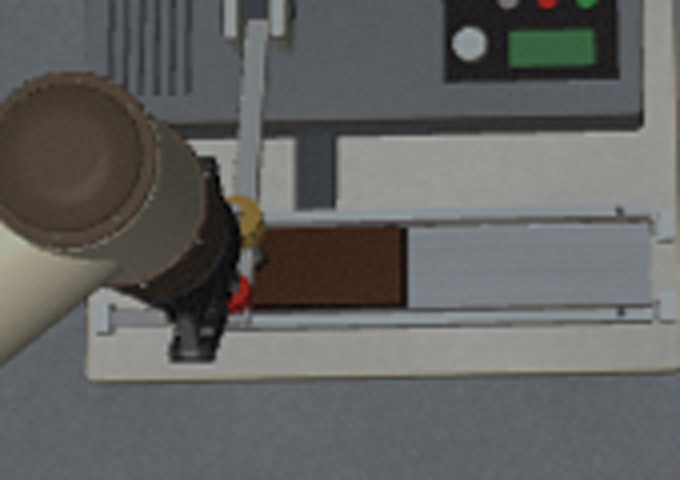

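Run:
```python
from h import *
im=arm.get_image('wrist')
print(bp(im,[(282,249),(260,249),(304,249),(282,229)],203)); s=st(); print(pj(im,s['position']-[0,0,173]))
print(pj(im,[520.5,232,203]))
p=im['pixels'].astype(int); m=(p[...,0]>150)&(p[...,1]<80)&(p[...,2]<80); ys,xs=np.nonzero(m[200:300,240:330]); print(xs.min()+240,xs.max()+240,ys.min()+200,ys.max()+200)
```

```text
[[521.14838518 228.50881734 203.        ]
 [534.28718385 228.74553473 203.        ]
 [508.01700254 228.27223357 203.        ]
 [521.40726868 215.86634627 203.        ]]
t 18.3 pos [523.  229.6 400.5] jawdeg -178.98 F [ 0.5  1.2 -0.4] M [ 0.03 -0.   -0.04] w 0.2 j6 -0.68
[[278.85395181 269.54419024]]
[[282.96053741 254.39767845]]
260 303 235 262
```

Emit:
{"method": "play_rows", "body": {"moves": [[[-0.008,0.001,-0.04],0,1],[[-0.008,0.001,-0.07],0,1],[[-0.008,0.001,-0.085],0,1],[[-0.009,0.001,-0.092],0,1],[[-0.01,0.001,-0.1],0,1],[[-0.01,0.001,-0.1],0,1]]}}

```text
clock: 19.05
position: [520.0, 229.9, 370.4]
ee_rot: [0.713, -0.701, 0.001, -0.002]
contact_force: [-0.2, 0.2, 0.4]
gripper_width: 0.4
```

Emit:
{"method": "play_rows", "body": {"moves": [[[-0.005,0,-0.015],0,1],[[-0.009,0,-0.03],0,1],[[-0.013,0,-0.045],0,1],[[-0.016,0,-0.055],0,1],[[-0.016,0,-0.055],0,1]]}}

```text
clock: 19.68
position: [515.1, 229.9, 353.4]
ee_rot: [0.713, -0.701, 0.001, -0.001]
contact_force: [0.6, 0.2, -0.5]
gripper_width: -0.0
```

Run:
```python
from h import *
s=st()
im=arm.get_image('wrist');save(im,'w15.png')
i2=arm.get_image('scene')
cv2.imwrite('pics/s15z.png',cv2.resize(i2['pixels'][175:325,300:460],None,fx=3.8,fy=3.8,interpolation=cv2.INTER_CUBIC)[:,:,::-1])
```

```text
t 19.68 pos [515.1 229.9 353.4] jawdeg -178.97 F [ 0.6  0.2 -0.5] M [0.03 0.01 0.  ] w -0.0 j6 -0.69
```

View pics/s15z.png

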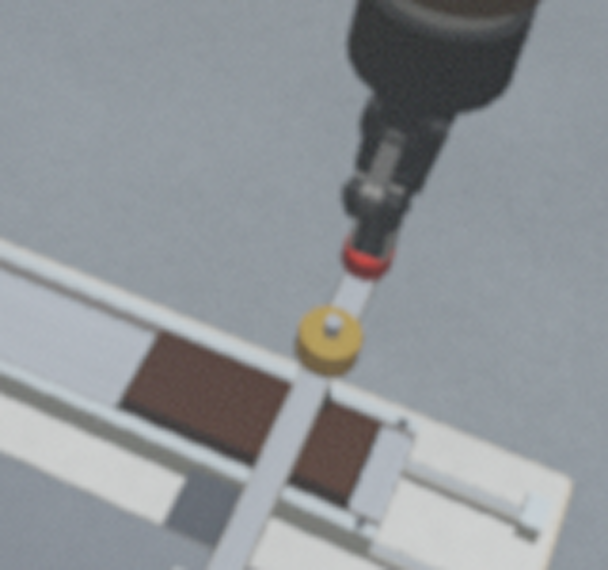

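View pics/w15.png

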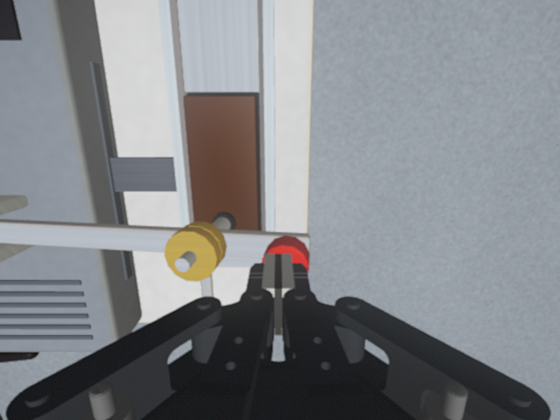

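Emit:
{"method": "play_rows", "body": {"moves": [[[-0.008,0,-0.015],0,1],[[-0.012,0,-0.03],0,1],[[-0.015,0,-0.045],0,1],[[-0.018,0,-0.06],0,1],[[-0.02,0,-0.07],0,1],[[-0.022,0,-0.08],0,1],[[-0.022,0,-0.08],0,1]]}}

```text
clock: 20.65
position: [508.4, 229.8, 329.3]
ee_rot: [0.713, -0.701, 0.001, -0.001]
contact_force: [0.2, 0.5, 0.3]
gripper_width: 0.4
```

Emit:
{"method": "play_rows", "body": {"moves": [[[-0.001,0,-0.004],0,1],[[-0.002,0,-0.008],0,1],[[-0.002,0,-0.008],0,1]]}}

```text
clock: 21.02
position: [507.8, 229.8, 326.9]
ee_rot: [0.713, -0.701, 0.001, -0.001]
contact_force: [-1.0, 0.7, 0.8]
gripper_width: 0.0
```

Emit:
{"method": "play_rows", "body": {"moves": [[[0,0,-0.004],0,1],[[-0.001,0,-0.008],0,1],[[-0.001,0,-0.008],0,1]]}}

```text
clock: 21.4
position: [507.4, 229.8, 324.2]
ee_rot: [0.713, -0.701, 0.001, -0.001]
contact_force: [-0.2, 0.6, 1.0]
gripper_width: 0.0
```

Emit:
{"method": "play_rows", "body": {"moves": [[[0,0,-0.003],0,1],[[-0.001,0,-0.006],0,1],[[-0.001,0,-0.006],0,1]]}}

```text
clock: 21.78
position: [507.1, 229.7, 322.3]
ee_rot: [0.713, -0.701, 0.001, -0.001]
contact_force: [0.4, -1.1, 0.8]
gripper_width: -0.0
```

Emit:
{"method": "play_rows", "body": {"moves": [[[0,0,-0.003],0,1],[[0,0,-0.003],0,1]]}}

```text
clock: 22.02
position: [507.0, 229.8, 321.5]
ee_rot: [0.713, -0.701, 0.001, -0.0]
contact_force: [-0.2, 0.1, 1.4]
gripper_width: -0.1
```

Emit:
{"method": "play_rows", "body": {"moves": [[[0,0,-0.003],0,1],[[0,0,-0.003],0,1]]}}

```text
clock: 22.28
position: [507.0, 229.7, 321.5]
ee_rot: [0.713, -0.701, 0.001, -0.001]
contact_force: [-2.2, -0.3, 5.3]
gripper_width: 0.4
```

Emit:
{"method": "play_rows", "body": {"moves": [[[0,0,-0.003],0,1],[[0,0,-0.003],0,1]]}}

```text
clock: 22.52
position: [506.9, 229.7, 321.5]
ee_rot: [0.714, -0.701, 0.001, -0.001]
contact_force: [-2.0, 0.2, 5.7]
gripper_width: 0.0
```

Run:
```python
from h import *
s=st()
```

```text
t 22.52 pos [506.9 229.7 321.5] jawdeg -178.95 F [-2.   0.2  5.7] M [-0.04  0.75 -0.02] w 0.0 j6 -0.7
```

Emit:
{"method": "play_rows", "body": {"moves": [[[0,0,-0.005],0,1],[[0,0,-0.005],0,1],[[0,0,-0.005],0,1]]}}

```text
clock: 22.9
position: [506.8, 229.7, 321.4]
ee_rot: [0.714, -0.7, 0.002, -0.001]
contact_force: [-4.5, 0.1, 8.2]
gripper_width: -0.3
```

Emit:
{"method": "play_rows", "body": {"moves": [[[0,0,0.005],0,1],[[0,0,0.02],0,1],[[0,0,0.1],0,1],[[0,0,0.25],0,1],[[-0.1,-0.1,0.4],0,1],[[-0.2,-0.3,0.4],0,1],[[-0.2,-0.45,0.4],0,1],[[-0.2,-0.6,0.4],0,1],[[-0.2,-0.6,0.4],0,1]]}}

```text
clock: 24.02
position: [446.2, 47.5, 441.7]
ee_rot: [0.712, -0.702, 0.002, -0.001]
contact_force: [0.3, 0.9, -0.1]
gripper_width: -0.0
```

Run:
```python
from h import *
s=st()
i2=arm.get_image('scene')
cv2.imwrite('pics/s16z.png',cv2.resize(i2['pixels'][175:375,260:460],None,fx=3,fy=3,interpolation=cv2.INTER_CUBIC)[:,:,::-1])
i1=arm.get_image('top')
cv2.imwrite('pics/t16z.png',cv2.resize(i1['pixels'][110:250,120:300],None,fx=4,fy=4,interpolation=cv2.INTER_CUBIC)[:,:,::-1])
for a in (0,.02,.035,.06):
    k=np.array([175-230*np.cos(a)+30*np.sin(a),80,118+230*np.sin(a)+30*np.cos(a)])
    w=R.from_euler('z',.0188).apply(k)+[562.7,153,0]; print(a,((pj(i2,w)-[260,175])*3).round(0),((pj(i1,w)-[120,110])*4).round(0))
```

```text
t 24.02 pos [446.2  47.5 441.7] jawdeg -179.15 F [ 0.3  0.9 -0.1] M [-0.02 -0.    0.  ] w -0.0 j6 -0.46
0 [[408. 217.]] [[241. 448.]]
0.02 [[409. 214.]] [[240. 446.]]
0.035 [[410. 211.]] [[239. 444.]]
0.06 [[411. 206.]] [[237. 441.]]
```

View pics/s16z.png

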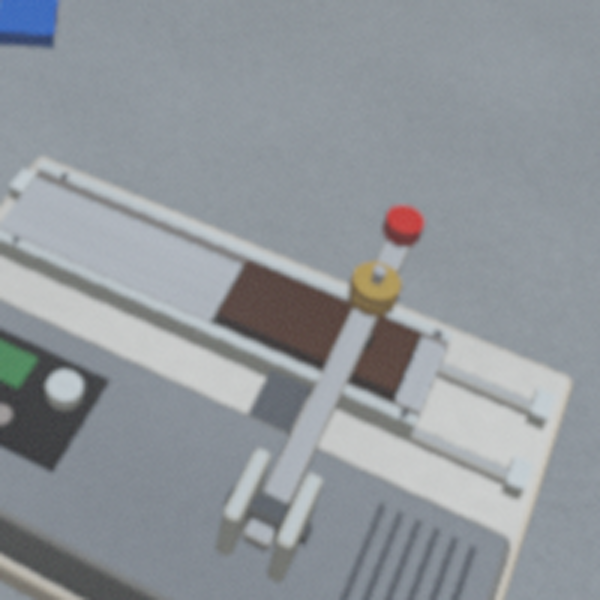

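View pics/t16z.png

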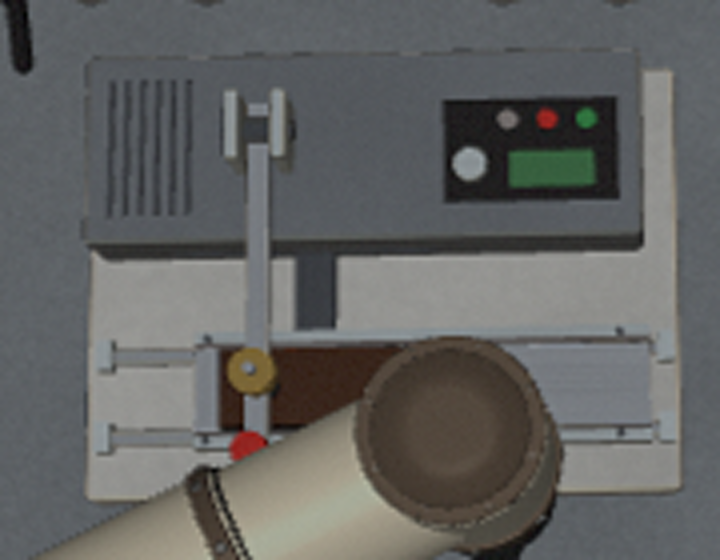

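Run:
```python
from h import *
print(arm.job_done()); st()
```

```text
the job is handed in; nothing more can be done
None
the job is handed in; nothing more can be done
```

I laid the walnut flat on the lead-in and slid it by its tail until it dropped into the pocket. I then swung the loading arm down by the red knob, backed the robot clear and handed the job in at about 24 s of the 72 s. `job_done()` reports no verdict, so what follows rests on my own checks.

- **Lead-in:** contact came at the expected height with about 5 N, and the scene camera showed the walnut flat between the lips. By the wrist camera, the bed stood about 20 mm beyond home.
- **Pocket:** pushing forces stayed within sensor noise (about 1 N), so I did not feel the drop in the force readings. The wrist and scene cameras showed it: the tail face was below the step, with a thin dark gap at the step and the nose at the end stop.
- **Loading arm:** the knob stopped hard at 148.4 mm, against 148 mm for arm angle 0; about 156 mm would have meant the sample was still up. I pressed with at most about 8 N before letting go, and the knob was still down in the last scene picture.
- **Not checked:** the rest force of the foot on the wood after release is not directly measurable. I took no closing picture of the oak and amber samples; the robot never went near them.
- **Disagreement:** the tester position fitted from the top camera differed from the one from the scene camera by 2 to 5 mm. I used the close-up wrist view for alignment, and contact matched it.

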